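Seat a keyed counting rotor in a tablet counter

TASK

Take the tablet counter's counting rotor by its black grip out of the blue stand, put its shaft into the steel hub of the white drive unit, and press and turn it until its key slips into the hub's keyway; then push on against the spring until the rotor's disc sits flush on the hub. Finish while still holding the rotor by the grip and keeping it pressed fully home (the spring lifts it out if you let go). Leave the tablet jar, the green-capped vial and the rubber stamp as they stand.

Things in the scene. Friction and masses are not known exactly. Their poses are not given: they have to be found in the camera images.
- rotor_grip (a point): Centre of the counting rotor's black thumb grip, an upright block 36 mm long (local x), 20 mm thick (local y: pinch across this), 46 mm tall; z up. Under it a white disc, 62 mm across, 7 mm thick: upper face 23 mm, underside 30 mm below this point. A red stripe on the disc points to local -x, over the key. At the start the rotor hangs upright in the stand's hole with a few mm of play.
- rotor_collar (a point): Centre of the underside of the rotor's white disc, the face that comes to lie on the hub; 30 mm under rotor_grip, same axes. From here the steel shaft goes 40 mm down.
- rotor: The rotor, about 0.13 kg; origin at the centre of the shaft's tip, 70 mm under rotor_grip, same axes. Shaft 20 mm across, tip bevelled. A brass key, 6 mm wide and 5 mm proud, runs down the shaft's local -x side from the disc to 12 mm above the tip; the last 12 mm are a plain round pilot.
- stand_top (a point): Centre of the top of the blue parking stand: a fixed block 85 x 85 mm, 56 mm tall, on a foot 105 mm square, with an upright round hole 36 mm across; z up.
- drive_unit: The fixed white drive unit, 130 x 130 mm, housing 45 mm tall; origin under its centre, -x is its front (green display, buttons). On it stands the round steel hub, 62 mm across and 46 mm tall, held by a stiff brake. A red mark on the hub's top lies just outside its keyway. The keyway points to the front (local -x) or up to 0.5 rad either side; the angle is not given: look or feel for it.
- drive_mouth (a point): Centre of the bore's mouth, at the hub's top, 91 mm over the worktop; axes of the drive unit. Bore 22 mm across, upright, with one keyway 8 mm wide and 8 mm deep, open at the top. Off the keyway the key lands on the hub's top, 12 mm of shaft in the bore, disc 28 mm up; on it the key drops in. Home: disc on the hub, rotor_grip 30 mm above this point.
- bore_floor (a point): Point on the hub's axis 28 mm under the mouth: top of the brass spring ejector at rest. The shaft's tip pushes it down the last 12 mm: 4 N at first, about 9 N when the disc lies on the hub. Let go, the spring lifts the rotor again.
- jar_mid (a point): Centre of an orange tablet jar with white cap, 47 mm across, 76 mm tall, standing loose behind the drive unit; leave alone.
- vial_mid (a point): Centre of a small glass vial with green cap, 26 mm across, 57 mm tall, standing loose between stand and drive unit; leave alone.
- rubber_stamp_mid (a point): Centre of a wooden rubber stamp with knob handle, 25 x 52 x 69 mm, standing loose to the right of the stand; leave alone.

How it is judged:
By the outcome, as a careful person would: the job done as asked, in the order asked, and still so for the second after the job is handed in, while the arm keeps its last pose, push and grip.
It also fails if it takes over 61 s, if anything falls off the work surface, if the arm or the gripper's body presses on something with over 40 N, if the wrist force passes 120 N, or if a joint passes its speed limit or range.

ROBOT

A 7-joint arm with a two-finger parallel gripper is mounted at the origin on a cart in front of the work surface, level with it; the furniture and walls round the work are solid. World frame = base frame: x ahead of the robot, y to its left, z up, the work surface at z = 0. Lengths are in m, angles in rad, forces in N, time in s.
With the tool pointing down it reaches from about 0.425 to 0.875 m from the base axis. Payload 8.4 kg.
Tool frame: the origin (TCP) lies at the very end of the fingers, on their centre line; the grasp point (between the pads) lies 19 mm behind it; z points along the fingers, y is the line along which they close (so a half turn about z gives the same grasp; the last joint's range is limited). The gripper opens to 87 mm and grips with 3 to 60 N. Pads are 19 mm wide; open, the fingers measure 117 mm over their backs; the gripper's body (75 mm by 190 mm) begins 51 mm behind the grasp point.
Start: joints at [-1.353, 0.333, 0.04, 1.465, -0.013, 1.343, -0.059], TCP at [0.202, 0.618, 0.223] pointing down, gripper open.
Joint ranges: [-2.58, 2.58], [-0.38, 2.09], [-1.3, 1.39], [0.25, 2.4], [-1.5, 4.64], [0.08, 2.09], [-2.65, 2.65]. Speed limits (rad/s): [2.22, 2.22, 2.79, 2.79, 3.14, 3.14, 3.14].

INTERFACE

Orientations are given as a unit quaternion [w, x, y, z].
In Python, from cell import robot gives the robot as it stands.
- The arm moves only by the tool drive_tool, never from a script. Its argument "increments" is text: rows parted by semicolons, each of 6 numbers parted by spaces: the shift along the tool's x, y, z in mm, then the turn, a rotation vector about the tool's x, y, z in rad. In form: dx dy dz ax ay az; .... A call has 1 to 10 rows; each row shifts and turns the commanded pose from where the row before left it, along the tool's axes as they then stand; what a row does not reach is not made up. A row lasts 1/12 s, in which the tool goes at most 41.7 mm and 7.16 degrees, less where a joint would pass 70% of its speed; a pose out of reach is approached as far as the arm can. A call is refused whole if a number of a shift passes 41.7 or a number of a turn 0.125, either way. A call with a gripper value outside its range is refused whole. "fingers" is the opening, from 0 (shut) to 1 (fully open), set as the call begins (left out, the last holds). The fingers move at their own pace and stop on an object; "force" is the grip in N (left out, the last holds). Time passes only in rows, so rows that do not move let the fingers close. It gives the time, the measured TCP pose, the force, the opening and the grip force at its end, in the units of the state.
- robot.get_obs(): the state, without advancing time (a new reading comes with each control period).
- robot.capture(name): name is "side" or "top"; returns (picture, depth): 400x640x3 uint8, red, green, blue; 400x640 float32, m along the optical axis (not along the pixel's ray), 0 where there is no reading.
- robot.camera_info(name): a dict with "camera_matrix" (3x3 intrinsics, pixels), "distortion" ([k1, k2, p1, p2, k3] as OpenCV has them; the pictures are not rectified), "extrinsics" (4x4, takes a point from camera to world coordinates). Camera axes: x right, y up, looking along -z (the intrinsics and any distortion apply to the point x, -y, -z); pixel columns grow to the right and rows downward; lengths in m; the calibration is good to about 2 mm. A picture is of the moment at which its call begins. camera_info takes no time and is no camera call.
- robot.hand_in(): hands the job in; it is judged then, once.
The state is a dict: "t": time; "qpos": joint angles; "qvel": joint speeds; "joint_torque": joint torques, N m; "position": TCP position; "eef_rot": TCP orientation; "force": force on the tool from outside, world axes, zero at the start; "ft_torque": the same for the moment, N m; "grip_width": opening from 0.0 (shut) to 1.0 (fully open); "finger_force": force on a finger pad.
Only numpy, scipy, OpenCV 4.12 (cv2) and the standard library are available. Lean on these libraries where they do the work, as an engineer would, in place of code of your own. Each camera call takes 0.05 s, during which the arm holds its last target. There are 200 camera calls.

## Working session

There is one attempt and no reset: what is moved stays moved. The work goes in short steps, Python scripts to look and compute and a tool call to move; the robot and the scene stay as the last step left them, time stands still between calls to the robot, and variables do not carry over. Pictures are saved under pics/ and viewed, at most 10 in all, crops included, and the job is handed in when it is done.

Besides the shell and the picture viewer there is one more tool, called after "Emit:" by a JSON object that holds its "fn" and its "kwargs", one argument or row to a line. drive_tool: Moves the arm, as the interface text tells. Its arguments: {"type":"object","properties":{"increments":{"type":"string"},"fingers":{"type":"number"},"force":{"type":"number"}},"required":["increments"]}

```bash
mkdir -p pics
cat > h.py <<'E'
import numpy as np,cv2
from cell import robot
def w(name,depth,u,v,z=None):
    c=robot.camera_info(name);K=np.array(c["camera_matrix"]);D=np.array(c["distortion"]);T=np.array(c["extrinsics"])
    p=cv2.undistortPoints(np.array([[[u,v]]],float),K,D)[0,0]
    r=np.array([p[0],-p[1],-1.])
    if z is None:
        d=np.median(depth[int(v)-1:int(v)+2,int(u)-1:int(u)+2]); return T[:3,:3]@(r*d)+T[:3,3]
    r=T[:3,:3]@r; return T[:3,3]+r*(z-T[2,3])/r[2]
def shot(n,tag):
    im,d=robot.capture(n); np.savez(f"pics/{tag}.npz",im=im,d=d); cv2.imwrite(f"pics/{tag}.png",im[:,:,::-1]); return im,d
E
python3 - <<'E'
from h import *
for n in("top","side"): shot(n,n+"0"); print(np.round(robot.camera_info(n)["extrinsics"],3))
o=robot.get_obs();print(o)
E
```

```text
[[-0.064  0.976 -0.206  0.351]
 [-0.998 -0.063  0.009 -0.084]
 [-0.004  0.206  0.979  1.081]
 [ 0.     0.     0.     1.   ]]
[[ 0.983  0.095 -0.159  0.371]
 [-0.184  0.409 -0.894 -1.087]
 [-0.02   0.908  0.419  0.561]
 [ 0.     0.     0.     1.   ]]
{'t': 0.1, 'qpos': array([-1.35322787,  0.33385796,  0.03986826,  1.46615745, -0.01341055,
        1.34327567, -0.05848433]), 'qvel': array([-0.00157695, -0.00129053, -0.00166955, -0.00147789,  0.00160958,
       -0.00054595,  0.00054052]), 'joint_torque': array([ 3.30678697e-03, -6.57815623e+01,  1.33956123e+00, -4.04709613e+01,
       -5.96686662e-02,  4.09514958e-02,  4.69939573e-05]), 'position': array([0.20236386, 0.6172699 , 0.22174909]), 'eef_rot': array([-7.10433122e-05,  1.57721455e-01,  9.87483382e-01, -7.12724186e-04]), 'force': array([-0.71593353,  0.03189117,  0.78775444]), 'ft_torque': array([ 0.00484922, -0.04389047,  0.04774793]), 'finger_force': 0.0, 'grip_width': 0.9986362721114231}
```

View pics/top0.png

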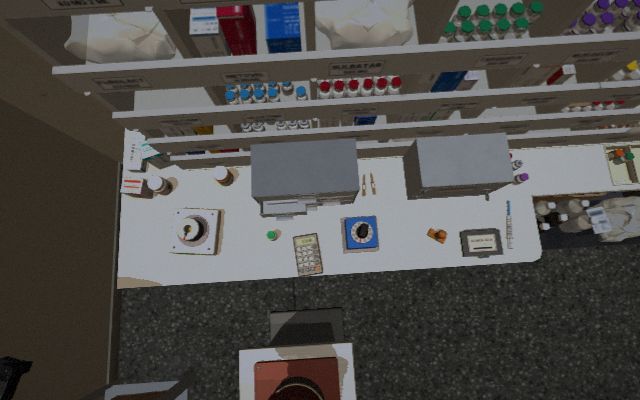

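View pics/side0.png

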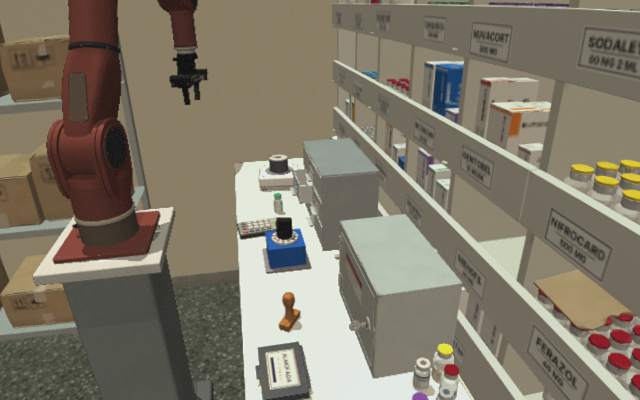

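The top view shows the drive unit near (193,231), stand and rotor at (361,233), vial (272,235), jar (223,175) and stamp (437,236). The grey cabinet sits just behind the stand. I'll enlarge the rotor and hub.

Run:
```python
from h import *
a=np.load("pics/top0.npz");im=a["im"];d=a["d"]
A=im[205:260,155:235];B=im[205:260,325:400]
f=lambda c:cv2.resize(c,(400,300*0+int(c.shape[0]*400/c.shape[1])),interpolation=cv2.INTER_CUBIC)
A=f(A);B=f(B);H=min(len(A),len(B))
o=np.clip(np.hstack([A[:H],B[:H]]).astype(float)*1.3,0,255).astype(np.uint8)
cv2.imwrite("pics/c0.png",o[:,:,::-1]);print(H)
for u,v in[(361,233),(345,222),(190,229),(215,210),(272,235),(223,175),(437,236),(303,160),(260,205),(355,150)]:print(u,v,np.round(w("top",d,u,v),3))
```

```text
275
361 233 [ 0.443 -0.199  0.108]
345 222 [ 0.483 -0.163  0.051]
190 229 [0.489 0.276 0.064]
215 210 [0.543 0.211 0.042]
272 235 [0.458 0.046 0.057]
223 175 [0.637 0.178 0.076]
437 236 [ 0.426 -0.42   0.052]
303 160 [ 0.628 -0.058  0.202]
260 205 [0.536 0.069 0.111]
355 150 [ 0.646 -0.192  0.2  ]
```

View pics/c0.png

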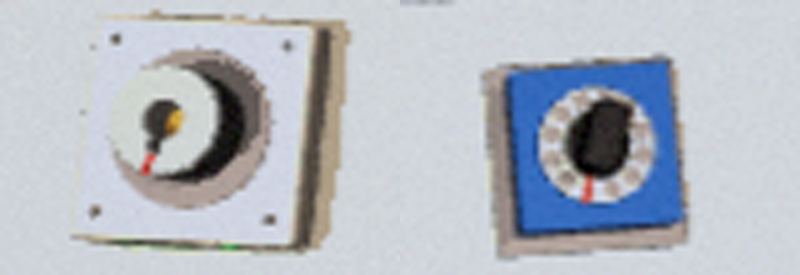

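```bash
cat >> h.py <<'E'
def cloud(name,d):
    c=robot.camera_info(name);K=np.array(c["camera_matrix"]);D=np.array(c["distortion"]);T=np.array(c["extrinsics"])
    v,u=np.mgrid[0:400,0:640];p=cv2.undistortPoints(np.stack([u,v],-1).reshape(-1,1,2).astype(float),K,D).reshape(400,640,2)
    P=np.stack([p[...,0],-p[...,1],-np.ones((400,640))],-1)*d[...,None]
    return P@T[:3,:3].T+T[:3,3]
def circ(P,r):
    from scipy.optimize import least_squares
    h=cv2.convexHull(P.astype(np.float32))[:,0]
    s=least_squares(lambda q:np.hypot(*(h-q[:2]).T)-q[2],[*P.mean(0),r],loss="soft_l1",f_scale=.001).x
    return np.round(s,4)
E
python3 - <<'E'
from h import *
a=np.load("pics/top0.npz");im=a["im"];d=a["d"];C=cloud("top",d)
def sel(c,r,z0,z1):
    m=(np.hypot(C[...,0]-c[0],C[...,1]-c[1])<r)&(C[...,2]>z0)&(C[...,2]<z1);return m
hub=sel((.489,.276),.05,.08,.1);P=C[hub];print("hub",circ(P[:,:2],.031),np.median(P[:,2]),len(P))
disc=sel((.445,-.2),.045,.057,.075);P=C[disc];print("disc",circ(P[:,:2],.031),np.median(P[:,2]),len(P))
g=sel((.445,-.2),.04,.098,.12);P=C[g];print("grip",cv2.minAreaRect(P[:,:2].astype(np.float32)*1000),np.median(P[:,2]))
R=im.astype(int);red=(R[...,0]>R[...,1]*1.8+15)&(R[...,0]>R[...,2]*1.8+15)
for n,c,z in(("hubmark",(.489,.276),.091),("stripe",(.445,-.2),.063)):
    m=red&(np.hypot(C[...,0]-c[0],C[...,1]-c[1])<.06);v,u=np.nonzero(m);print(n,u.mean(),v.mean(),len(u),np.round(w("top",d,u.mean(),v.mean(),z),4))
for n,q in(("hub",(187.3,228.9)),("disc",(361.6,232.2))):print(n,w("top",d,*q,.091 if n=="hub" else .063))
dr=sel((.5,.265),.12,.035,.055);print("drive",cv2.minAreaRect(C[dr][:,:2].astype(np.float32)*1000))
st=sel((.445,-.2),.08,.045,.06);print("stand",cv2.minAreaRect(C[st][:,:2].astype(np.float32)*1000),np.median(C[st][:,2]))
E
```

```text
hub [0.4873 0.2731 0.0305] 0.09127897905166538 379
disc [ 0.4453 -0.2016  0.0432] 0.06254542763426918 415
grip ((450.30560302734375, -205.25802612304688), (19.79875946044922, 35.554359436035156), 75.81099700927734) 0.10925144999054415
hubmark 184.25 237.5 4 [0.4632 0.2816 0.091 ]
stripe 360.0 239.5 4 [ 0.4291 -0.2003  0.063 ]
hub [0.48628727 0.2735559  0.091     ]
disc [ 0.4491973  -0.20657568  0.063     ]
drive ((486.497802734375, 273.666748046875), (130.43814086914062, 132.00633239746094), 83.84335327148438)
stand ((450.4715270996094, -205.47669982910156), (85.09966278076172, 85.41940307617188), 0.05375509336590767) 0.05670025315022742
```

```bash
cat >> h.py <<'E'
from scipy.spatial.transform import Rotation as Ro
def go(p,phi):  # phi: world angle (deg) of tool y
    o=robot.get_obs();q=o["eef_rot"];R=Ro.from_quat([q[1],q[2],q[3],q[0]])
    a=np.radians(phi);T=Ro.from_matrix(np.array([[np.cos(a+np.pi/2),np.cos(a),0],[np.sin(a+np.pi/2),np.sin(a),0],[0,0,-1]]))
    print("t",round(o["t"],2),"pos",np.round(o["position"],4),"F",np.round(o["force"],1),"j",np.round(o["qpos"],2),"w",round(o["grip_width"],3),"yangle",round(np.degrees(np.arctan2(*R.as_matrix()[1::-1,1])),2))
    print("total mm",np.round(R.inv().apply(np.array(p)-o["position"])*1000,1),"rot",np.round((R.inv()*T).as_rotvec(),4))
E
python3 - <<'E'
from h import *
d=np.load("pics/top0.npz")["d"];C=cloud("top",d)
for y in np.arange(-.35,.36,.05):
    m=(abs(C[...,1]-y)<.025)&(C[...,2]>.12)&(C[...,0]>.3)&(C[...,0]<.9)&(d>0);print(round(y,2),np.round(np.percentile(C[m][:,0],1),3) if m.any() else None)
go((.48,.2,.222),75.8);go((.4503,-.2055,.2),75.8)
E
```

```text
-0.35 0.547
-0.3 0.684
-0.25 0.683
-0.2 0.543
-0.15 0.542
-0.1 0.542
-0.05 0.533
-0.0 0.542
0.05 0.542
0.1 0.679
0.15 0.682
0.2 0.682
0.25 0.682
0.3 0.684
0.35 0.685
t 0.1 pos [0.2024 0.6173 0.2217] F [-0.7  0.   0.8] j [-1.35  0.33  0.04  1.47 -0.01  1.34 -0.06] w 0.999 yangle 71.85
total mm [-3.938e+02 -3.100e+02  2.000e-01] rot [-0.0014  0.     -0.0689]
t 0.1 pos [0.2024 0.6173 0.2217] F [-0.7  0.   0.8] j [-1.35  0.33  0.04  1.47 -0.01  1.34 -0.06] w 0.999 yangle 71.85
total mm [-491.9 -704.6   22.8] rot [-0.0014  0.     -0.0689]
```

Emit:
{"fn": "drive_tool", "kwargs": {
  "increments": "-20 -15 0 0 0 -0.02; -30 -24 0 0 0 -0.05; -30 -24 0 0 0 0; -30 -24 0 0 0 0; -30 -24 0 0 0 0; -30 -24 0 0 0 0; -30 -24 0 0 0 0; -30 -24 0 0 0 0; -30 -24 0 0 0 0; -30 -24 0 0 0 0",
  "fingers": 0.6
}}

```text
t: 0.93
position: [0.425, 0.3188, 0.2224]
eef_rot: [-0.0, 0.123, 0.992, -0.0]
force: [0.4, 0.2, -0.2]
grip_width: 0.603
finger_force: 0.0
```

```bash
python3 -c "
from h import *
go((.4503,-.2055,.16),75.8)"
```

```text
t 0.93 pos [0.425  0.3188 0.2224] F [ 0.4  0.2 -0.2] j [-0.96  0.09  0.25  1.76 -0.02  1.29  0.62] w 0.603 yangle 75.86
total mm [-152.7 -502.2   62.4] rot [-0.0001 -0.0003  0.001 ]
```

Emit:
{"fn": "drive_tool", "kwargs": {
  "increments": "-12 -34 0 0 0 0; -12 -34 0 0 0 0; -12 -34 0 0 0 0; -12 -34 0 0 0 0; -12 -34 0 0 0 0; -10 -34 0 0 0 0; -10 -34 4 0 0 0; -10 -34 4 0 0 0; -10 -34 4 0 0 0; -10 -34 4 0 0 0"
}}

```text
t: 1.77
position: [0.4474, -0.0377, 0.2063]
eef_rot: [-0.0, 0.123, 0.992, 0.0]
force: [1.7, 0.6, -0.7]
grip_width: 0.599
finger_force: 0.0
```

Emit:
{"fn": "drive_tool", "kwargs": {
  "increments": "-10 -34 5 0 0 0; -10 -34 5 0 0 0; -10 -34 5 0 0 0; -8 -28 5 0 0 0; -4 -18 5 0 0 0; 0 0 5 0 0 0; 0 0 0 0 0 0"
}}

```text
t: 2.35
position: [0.4515, -0.1904, 0.1755]
eef_rot: [-0.001, 0.124, 0.992, -0.0]
force: [-0.3, 0.6, 0.4]
grip_width: 0.602
finger_force: 0.0
```

```bash
python3 -c "
from h import *
go((.4503,-.2055,.073),75.8)"
```

```text
t 2.35 pos [ 0.4515 -0.1904  0.1755] F [-0.3  0.6  0.4] j [-0.5   0.02  0.83  1.94 -0.01  1.19  1.66] w 0.602 yangle 75.72
total mm [ -2.8 -14.9 102.5] rot [-0.0007 -0.0019 -0.0014]
```

Emit:
{"fn": "drive_tool", "kwargs": {
  "increments": "-2 -8 5 0 0 0; -1 -7 10 0 0 0; 0 0 15 0 0 0; 0 0 15 0 0 0; 0 0 15 0 0 0; 0 0 15 0 0 0; 0 0 12 0 0 0; 0 0 10 0 0 0; 0 0 6 0 0 0; 0 0 0 0 0 0"
}}

```text
t: 3.18
position: [0.4512, -0.2044, 0.0726]
eef_rot: [-0.001, 0.123, 0.992, 0.0]
force: [0.5, -0.4, 0.6]
grip_width: 0.599
finger_force: 0.0
```

Run:
```python
from h import *
go((.4503,-.2055,.072),75.8)
im,d=shot("side","s1")
cv2.imwrite("pics/s1c.png",cv2.resize(im[170:290,220:360],None,fx=5,fy=5,interpolation=cv2.INTER_CUBIC)[:,:,::-1])
```

```text
t 3.18 pos [ 0.4512 -0.2044  0.0726] F [ 0.5 -0.4  0.6] j [-0.42  0.2   0.84  2.04 -0.18  0.97  1.84] w 0.599 yangle 75.89
total mm [ 0.6 -1.3  0.6] rot [-0.0002 -0.0018  0.0016]
```

View pics/s1c.png

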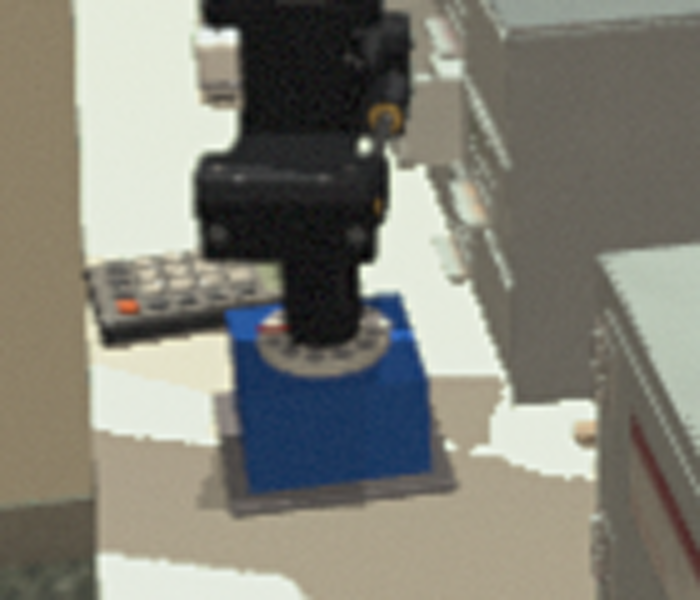

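The fingers straddle the grip just above the disc (crop 325,330), and the gripper body clears the cabinet. Next I'll close the fingers.

Emit:
{"fn": "drive_tool", "kwargs": {
  "increments": "0 -1.3 0 0 0 0; 0 0 0 0 0 0; 0 0 0 0 0 0; 0 0 0 0 0 0; 0 0 0 0 0 0; 0 0 0 0 0 0; 0 0 0 0 0 0; 0 0 0 0 0 0",
  "fingers": 0,
  "force": 50
}}

```text
t: 3.9
position: [0.4515, -0.2064, 0.0738]
eef_rot: [0.0, 0.123, 0.992, -0.0]
force: [-0.9, 0.6, 2.8]
grip_width: 0.224
finger_force: 49.9
```

Emit:
{"fn": "drive_tool", "kwargs": {
  "increments": "0 0 -4 0 0 0; 0 0 -8 0 0 0; 0 0 -12 0 0 0; 0 0 -15 0 0 0; 0 0 -15 0 0 0; 0 0 -15 0 0 0; 0 0 -15 0 0 0; 0 0 -15 0 0 0; 0 0 -12 0 0 0; 0 0 0 0 0 0"
}}

```text
t: 4.73
position: [0.4527, -0.207, 0.1877]
eef_rot: [0.002, 0.123, 0.992, 0.0]
force: [0.4, -0.3, -0.9]
grip_width: 0.226
finger_force: 49.9
```

Run:
```python
from h import *
go((.487,.2733,.182),71)
for n in("side","top"):
  im,d=shot(n,n+"2")
  np.save("x.npy",0)
a=np.load("pics/side2.npz")["im"][140:290,220:360];b=np.load("pics/top2.npz")["im"][195:275,325:400]
f=lambda c:cv2.resize(c,(400,430),interpolation=cv2.INTER_CUBIC)
cv2.imwrite("pics/c2.png",np.hstack([f(a),f(b)])[:,:,::-1])
```

```text
t 4.73 pos [ 0.4527 -0.207   0.1877] F [ 0.4 -0.3 -0.9] j [-0.49  0.02  0.85  1.91 -0.02  1.21  1.7 ] w 0.226 yangle 75.83
total mm [ 84.3 474.1   5.8] rot [0.0011 0.0043 0.0843]
```

View pics/c2.png

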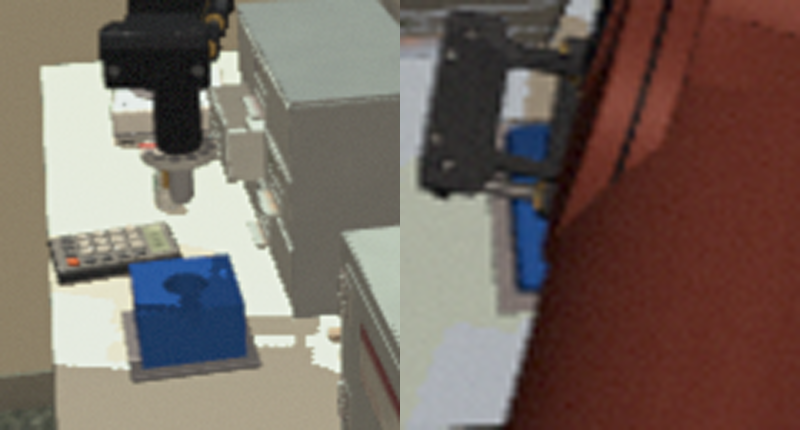

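The rotor came out upright, with the key on the front (left) side. I'll carry it over to the hub.

Emit:
{"fn": "drive_tool", "kwargs": {
  "increments": "2 10 0 0 0 0; 4 22 0 0 0 0; 5 30 0 0 0 0; 6 34 0 0 0 0; 6 34 0 0 0 0; 6 34 0 0 0 0; 6 34 0 0 0 0; 6 34 0 0 0 0; 6 34 0 0 0 0; 6 34 0 0 0 0"
}}

```text
t: 5.67
position: [0.4725, 0.099, 0.1837]
eef_rot: [-0.001, 0.123, 0.992, -0.0]
force: [1.1, -0.4, 0.0]
grip_width: 0.228
finger_force: 49.9
```

Emit:
{"fn": "drive_tool", "kwargs": {
  "increments": "6 34 0 0 0 0; 6 34 0 0 0 0; 6 34 0 0 0 0; 5 28 0 0 0 0; 4 20 0 0 0 0; 2 10 0 0 0 0; 0 0 0 0 0 0.04; 0 0 0 0 0 0.04; 0 0 0 0 0 0; 0 0 0 0 0 0"
}}

```text
t: 6.5
position: [0.4842, 0.2588, 0.184]
eef_rot: [-0.0, 0.163, 0.987, -0.0]
force: [0.8, -0.7, -1.2]
grip_width: 0.224
finger_force: 49.9
```

Run:
```python
from h import *
go((.487,.2733,.182),71)
```

```text
t 6.5 pos [0.4842 0.2588 0.184 ] F [ 0.8 -0.7 -1.2] j [-0.94  0.15  0.41  1.78 -0.06  1.22  0.73] w 0.224 yangle 71.28
total mm [ 2.  14.7  2. ] rot [-0.0011 -0.0004  0.0049]
```

Emit:
{"fn": "drive_tool", "kwargs": {
  "increments": "0 5 0 0 0 0; 1 5 5 0 0 0; 0 4.7 6 0 0 0.005; 0 0 6 0 0 0; 0 0 5 0 0 0; 0 0 0 0 0 0; 0 0 0 0 0 0"
}}

```text
t: 7.08
position: [0.4878, 0.2736, 0.162]
eef_rot: [-0.0, 0.165, 0.986, -0.001]
force: [0.1, 0.9, -0.8]
grip_width: 0.224
finger_force: 49.9
```

Run:
```python
from h import *
go((.487,.2733,.152),71)
ims=[]
for n in("side","top"):
  im,d=shot(n,n+"3");ims.append(im);C=cloud(n,d)
  m=(np.hypot(C[...,0]-.487,C[...,1]-.273)<.06)&(d>0)
  for z0,z1,k in((.134,.141,"disc"),(.1,.129,"shaft"),(.085,.096,"hub")):
    s=m&(C[...,2]>z0)&(C[...,2]<z1)
    if s.sum()>5:P=C[s];print(n,k,len(P),np.round(P.mean(0),4),np.round(P.min(0),4),np.round(P.max(0),4))
a=ims[0][130:205,240:320];b=ims[1][200:265,150:230]
f=lambda c:cv2.resize(c,(400,375),interpolation=cv2.INTER_CUBIC)
cv2.imwrite("pics/c3.png",np.hstack([f(a),f(b)])[:,:,::-1])
```

```text
t 7.08 pos [0.4878 0.2736 0.162 ] F [ 0.1  0.9 -0.8] j [-0.94  0.2   0.4   1.79 -0.08  1.18  0.72] w 0.224 yangle 70.98
total mm [ 0.7 -0.5 10. ] rot [-0.0011 -0.0005 -0.0003]
side disc 7 [0.483  0.2655 0.1359] [0.4709 0.2612 0.1349] [0.4933 0.2719 0.1375]
side shaft 46 [0.4834 0.2664 0.1179] [0.4734 0.2569 0.1039] [0.4931 0.2745 0.1282]
side hub 116 [0.4857 0.2656 0.0891] [0.4569 0.2375 0.085 ] [0.5145 0.3013 0.092 ]
```

View pics/c3.png

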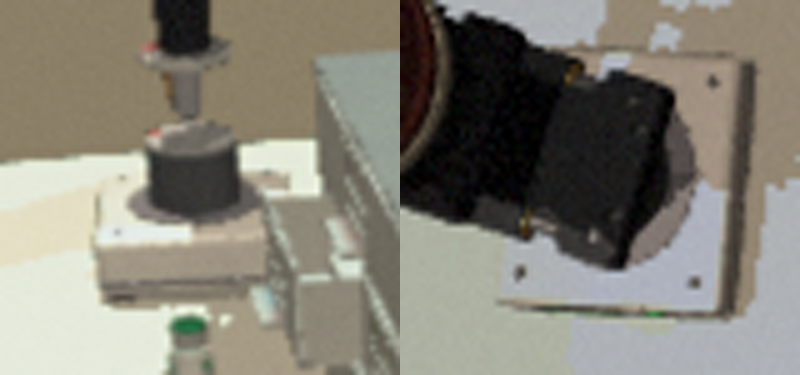

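Run:
```python
from h import *
d=np.load("pics/side3.npz")["d"];C=cloud("side",d)
m=(np.hypot(C[...,0]-.487,C[...,1]-.273)<.06)&(d>0)
R=np.array(robot.camera_info("side")["extrinsics"])[:3,0];R=R[:2]/np.hypot(*R[:2]);print(R)
for z0,z1,k in((.139,.155,"disc"),(.16,.18,"grip"),(.104,.112,"tip"),(.112,.136,"shaft"),(.085,.096,"hub")):
    s=m&(C[...,2]>z0)&(C[...,2]<z1);P=C[s]
    if len(P)<4: continue
    q=P[:,:2]@R;print(k,len(P),np.round([q.min(),q.max(),(q.min()+q.max())/2],4),np.round(P[:,2].min(),4),np.round(circ(P[:,:2],.031),4))
print("want axis:",np.array([.487,.2733])@R,"tcp",np.array([.4878,.2736])@R)
# column ranges per row
for v in range(134,175):
    r=np.nonzero(m[v]&(C[v,:,2]>.083))[0]
    if len(r):print(v,r.min(),r.max(),np.round((C[v,r.min(),:2]@R,C[v,r.max(),:2]@R),4),np.round(C[v,r[len(r)//2],2],3))
```

```text
[ 0.98300253 -0.18359202]
disc 93 [0.3975 0.4567 0.4271] 0.1432 [0.485  0.2693 0.0305]
grip 66 [0.4086 0.4449 0.4267] 0.1606 [0.484  0.2662 0.0187]
tip 10 [0.4179 0.435  0.4264] 0.1042 [0.4829 0.2673 0.0086]
shaft 50 [0.4121 0.436  0.4241] 0.1121 [0.4823 0.2695 0.0115]
hub 116 [0.399  0.4567 0.4279] 0.085 [0.4854 0.2691 0.0311]
want axis: 0.4285465325095257 tcp 0.42927785692648196
134 271 281 [0.4124 0.4446] 0.173
135 271 281 [0.4119 0.4442] 0.17
136 271 281 [0.4118 0.4441] 0.165
137 271 283 [0.4114 0.4483] 0.163
138 269 285 [0.4016 0.4553] 0.157
139 268 285 [0.4007 0.4567] 0.154
140 267 285 [0.3979 0.4564] 0.153
141 267 285 [0.3975 0.4564] 0.15
142 268 284 [0.4026 0.454 ] 0.149
143 270 281 [0.4085 0.4443] 0.147
144 272 279 [0.413 0.436] 0.137
145 272 279 [0.4121 0.4354] 0.131
146 273 279 [0.4159 0.4355] 0.13
147 273 279 [0.4156 0.4356] 0.126
148 273 279 [0.4152 0.4352] 0.125
149 273 279 [0.4149 0.4352] 0.119
150 274 279 [0.418  0.4347] 0.115
151 274 279 [0.4179 0.435 ] 0.111
152 275 279 [0.4215 0.4347] 0.109
153 276 278 [0.4244 0.4311] 0.104
154 275 282 [0.4178 0.4409] 0.09
155 271 285 [0.4051 0.4521] 0.092
156 269 286 [0.399  0.4564] 0.087
157 269 286 [0.4003 0.4565] 0.086
158 269 286 [0.4014 0.4567] 0.09
159 269 286 [0.4009 0.4564] 0.089
160 269 285 [0.4016 0.4539] 0.091
161 271 283 [0.4085 0.4483] 0.087
162 277 277 [0.429 0.429] 0.083
```

Emit:
{"fn": "drive_tool", "kwargs": {
  "increments": "-0.7 0 4 0 0 0; 0 0 4 0 0 0; 0 0 3 0 0 0; 0 0 2 0 0 0; 0 0 2 0 0 0; 0 0 2 0 0 0; 0 0 2 0 0 0; 0 0 0 0 0 0"
}}

```text
t: 7.85
position: [0.4885, 0.2737, 0.1431]
eef_rot: [-0.0, 0.165, 0.986, -0.0]
force: [1.4, -0.2, -1.1]
grip_width: 0.225
finger_force: 49.9
```

Emit:
{"fn": "drive_tool", "kwargs": {
  "increments": "0 0 2 0 0 0; 0 0 2 0 0 0; 0 0 2 0 0 0; 0 0 1 0 0 0; 0 0 1 0 0 0; 0 0 0 0 0 0"
}}

```text
t: 8.35
position: [0.4886, 0.2736, 0.1353]
eef_rot: [-0.0, 0.165, 0.986, -0.0]
force: [-0.1, -1.2, -1.5]
grip_width: 0.224
finger_force: 49.9
```

Emit:
{"fn": "drive_tool", "kwargs": {
  "increments": "0 0 1 0 0 0; 0 0 1 0 0 0; 0 0 1 0 0 0; 0 0 0 0 0 0"
}}

```text
t: 8.68
position: [0.4887, 0.2736, 0.1323]
eef_rot: [-0.0, 0.165, 0.986, -0.0]
force: [-0.7, -1.4, -0.8]
grip_width: 0.222
finger_force: 49.9
```

Emit:
{"fn": "drive_tool", "kwargs": {
  "increments": "0 0 2 0 0 0; 0 0 2 0 0 0; 0 0 2 0 0 0; 0 0 2 0 0 0; 0 0 0 0 0 0"
}}

```text
t: 9.1
position: [0.4885, 0.2736, 0.124]
eef_rot: [-0.0, 0.165, 0.986, -0.0]
force: [-0.7, -2.9, -2.1]
grip_width: 0.228
finger_force: 49.9
```

Emit:
{"fn": "drive_tool", "kwargs": {
  "increments": "0 0 2 0 0 0; 0 0 2 0 0 0; 0 0 2 0 0 0; 0 0 2 0 0 0; 0 0 0 0 0 0"
}}

```text
t: 9.52
position: [0.4888, 0.2736, 0.1166]
eef_rot: [-0.0, 0.165, 0.986, -0.0]
force: [-2.1, -3.0, 2.1]
grip_width: 0.223
finger_force: 50.0
```

Emit:
{"fn": "drive_tool", "kwargs": {
  "increments": "0 -0.5 2 0 0 0; 0 0 2 0 0 0; 0 0 1 0 0 0; 0 0 1 0 0 0; 0 0 0 0 0 0"
}}

```text
t: 9.93
position: [0.4888, 0.2735, 0.1112]
eef_rot: [0.0, 0.165, 0.986, 0.0]
force: [-3.4, -4.4, 5.3]
grip_width: 0.227
finger_force: 50.0
```

Emit:
{"fn": "drive_tool", "kwargs": {
  "increments": "0 0 1 0 0 0; 0 0 1 0 0 0; 0 0 0 0 0 0"
}}

```text
t: 10.18
position: [0.4889, 0.2735, 0.1093]
eef_rot: [0.0, 0.165, 0.986, 0.0]
force: [-2.7, -4.6, 9.4]
grip_width: 0.227
finger_force: 50.0
```

Nearly home. I'll keep going until the force climbs past the spring's.

Emit:
{"fn": "drive_tool", "kwargs": {
  "increments": "0 0 1 0 0 0; 0 0 1 0 0 0; 0 0 0 0 0 0",
  "force": 60
}}

```text
t: 10.43
position: [0.489, 0.2735, 0.1087]
eef_rot: [0.0, 0.165, 0.986, 0.001]
force: [-8.6, -7.9, 22.8]
grip_width: 0.223
finger_force: 60.0
```

Emit:
{"fn": "drive_tool", "kwargs": {
  "increments": "0 0 0.7 0 0 0; 0 0 0 0 0 0; 0 0 0 0 0 0"
}}

```text
t: 10.68
position: [0.489, 0.2735, 0.1087]
eef_rot: [0.0, 0.165, 0.986, 0.001]
force: [-10.8, -8.3, 29.2]
grip_width: 0.225
finger_force: 60.0
```

Run:
```python
from h import *
go((.487,.2733,.108),71)
im,d=shot("side","s4");C=cloud("side",d)
m=(np.hypot(C[...,0]-.487,C[...,1]-.273)<.05)&(d>0)&(C[...,2]>.08)&(C[...,2]<.13)
for v in range(140,172):
    r=np.nonzero(m[v])[0]
    if len(r):print(v,r.min(),r.max(),np.round(C[v,r[len(r)//2],2],3))
cv2.imwrite("pics/s4c.png",cv2.resize(im[125:200,235:325],None,fx=7,fy=7,interpolation=cv2.INTER_CUBIC)[:,:,::-1])
```

```text
t 10.68 pos [0.489  0.2735 0.1087] F [-10.8  -8.3  29.2] j [-0.93  0.25  0.39  1.84 -0.11  1.07  0.74] w 0.225 yangle 70.97
total mm [ 1.8 -0.9  0.7] rot [ 0.0018 -0.     -0.0005]
146 272 282 0.13
147 272 282 0.128
148 272 282 0.126
149 272 282 0.121
150 272 283 0.118
151 272 283 0.117
152 272 283 0.113
153 271 285 0.109
154 269 286 0.102
155 269 286 0.1
156 269 286 0.097
157 269 286 0.097
158 269 287 0.097
159 269 287 0.091
160 269 287 0.088
161 270 285 0.086
162 271 282 0.084
```

View pics/s4c.png

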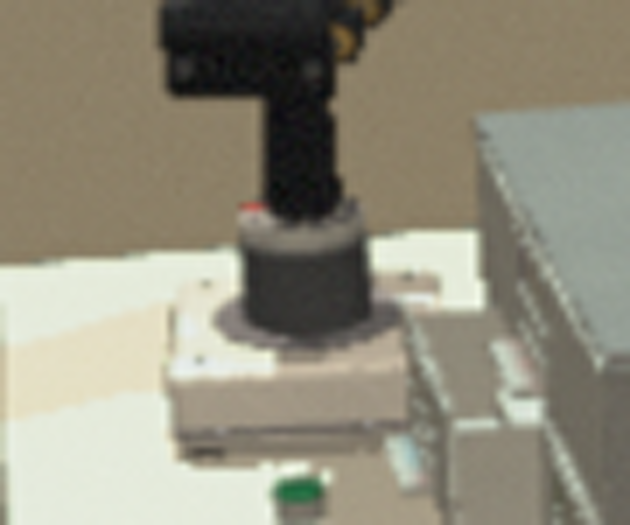

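The disc sits flush on the hub (crop 303,235) and the arm has come to a hard stop at home height. I'll ease the side load and check that it holds.

Emit:
{"fn": "drive_tool", "kwargs": {
  "increments": "0.5 -0.4 0 0 0 0; 0 0 0 0 0 0; 0 0 0 0 0 0; 0 0 0 0 0 0; 0 0 0 0 0 0; 0 0 0 0 0 0; 0 0 0 0 0 0; 0 0 0 0 0 0"
}}

```text
t: 11.4
position: [0.4889, 0.2736, 0.1087]
eef_rot: [0.001, 0.165, 0.986, 0.001]
force: [-8.7, -8.4, 26.1]
grip_width: 0.224
finger_force: 60.0
```

Stable at full depth, so I'm handing in.

```bash
python3 -c "
from cell import robot
print(robot.hand_in())"
```

```text
the job is handed in; nothing more can be done
None
```

I keyed the rotor into the hub and handed the job in at about 11.4 s, still gripping it at 60 N and pressing it home with about 26 N, disc flush on the hub; the key went in on the first push without searching, and I didn't touch the jar, vial or stamp.

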